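# Charge a grinding jar with washed agate balls, one at a time, using the ball scoop

## Robot

A 6-joint arm with a two-finger parallel gripper is mounted at the origin on the work surface. World frame = base frame: x ahead of the robot, y to its left, z up, the work surface at z = 0. Lengths are in mm, angles in degrees, forces in N, time in s.
With the tool pointing down it reaches from about 325 to 925 mm from the base axis. Payload 3.1 kg.
Tool frame: the origin (TCP) lies at the very end of the fingers, on their centre line; the grasp point (between the pads) lies grasp_offset behind it (grasp_offset is the distance from the TCP to the grasp point, in mm); z points along the fingers, y is the line along which they close (so a half turn about z gives the same grasp; the last joint's range is limited). The gripper opens to 85 mm and grips with 20 to 120 N. Pads are 22 mm wide; open, the fingers measure 114 mm over their backs; the gripper's body (76 mm by 85 mm) begins 54 mm behind the grasp point. The pads swing forward as they close: fully open they stand 13 mm farther back than shut.
Start: joints at [-72.491, 12.427, 92.441, -0, 75.132, -6.429], TCP at [253.616, -571.243, 231.3] pointing down, gripper open.
Joint ranges: [-157.48, 157.48], [-44.54, 120.13], [17.64, 146.25], [-64.5, 244.5], [7.68, 150.69], [-147.95, 147.95]. Speed limits (degrees/s): [159.86, 159.86, 180, 180, 180, 180].

## Interface

Orientations are given as [roll, pitch, yaw] about the fixed x, y, z axes, in that order (R = Rz(yaw) Ry(pitch) Rx(roll)).
In Python, from station import * gives the robot as it stands. Calls block until the motion is done:
- goto(position, orientation): joint-space move of the TCP to a pose.
- move_l(position, attitude=None, speed=150): straight line of the TCP; attitude=None keeps the orientation; speed is the mean speed in mm/s.
- move_j(angles): joint-space move.
- grip(opening, squeeze=None): finger opening in mm; squeeze is the grip in N (None keeps the last); returns when the fingers have stopped.
- wait(seconds).
- solve_ik(position, orientation): joint angles nearest the present ones, or None.
- get_obs(): the state.
- get_image(name): name is "scene" or "side" or "wrist"; returns the picture (480x640x3 uint8, red, green, blue); there is no depth.
- get_calibration(name): a dict with "fx", "fy", "cx", "cy" (pixels), "R" (3x3) and "t" (3): a world point X has camera coordinates R X + t; the wrist camera has in their place "mount" (4x4, takes a point from camera to tool coordinates, whose origin is the TCP and whose axes are the flange's). Camera axes: x right, y down, z forward; pixel columns grow to the right and rows downward; lengths in mm; the calibration is good to about 2 mm. A picture is of the moment at which its call begins: read the wrist's pose just before it. get_calibration takes no time and is no camera call.
A pose or a line that the arm cannot do raises Unreachable and nothing moves.
- sign_off(): hands the job in; it is judged then, once.
Trained networks look in the newest picture that a camera, given by its name, has taken for a name from the list of things; names that differ only in an ending like _2 or _b are one class to them, and where a whole thing is asked for, a point or a joint stands for the part that bears it (a point fixed in the world has none). Each returns a list of dicts, best first, with "score" (0 to 1); they miss things now and then, are a little off and sometimes report something else, mostly with a low value. They report only what shows in the picture. A call takes as long as a camera call. They do not tell look-alikes from the thing itself.
- spot_in(name, camera): "extent" ([centre column, centre row, width, height] in pixels, round what is visible of it).
- regions_of(name, camera): "region" (480x640 bool, what is visible of it) and "extent" ([centre column, centre row, width, height] in pixels, round what is visible of it).
The state is a dict: "t": time; "joint_pos": joint angles; "qvel": joint speeds; "effort": joint torques, N m; "tcp_pos": TCP position; "ee_rot": TCP orientation; "wrist_force": force on the tool from outside, world axes, zero at the start; "moment": the same for the moment, N m; "grip_width": finger opening in mm; "grip_force": force on a finger pad.
Only numpy, scipy, OpenCV 4.12 (cv2) and the standard library are available. Lean on these libraries where they do the work, as an engineer would, in place of code of your own. Each camera call takes 0.05 s, during which the arm holds its last target. There are 200 camera calls.

## Task

Take the ball scoop from its rest and load the two red-brown agate balls from the drain tray into the empty steel grinding jar, scooping one ball at a time and leaving the white ball in the tray. The balls are washed and chip easily: only the scoop may touch them, never the gripper, and each must be tipped in from just above the jar's mouth, not dropped from high up or flung. Finally lay the scoop back on its rest as you found it, and leave the jar's lid, the bottle, the can and the blower where they are.

Things in the scene. Friction and masses are not known exactly. Their poses are not given: they have to be found in the camera images.
- agate_a: Red-brown polished agate grinding ball, 40 mm in diameter, about 90 g. Origin at its centre (its axes mean nothing: it rolls). At the start it rests against the tray's far wall. The two agate balls are alike and may be loaded in either order.
- agate_b: The second red-brown agate ball, as agate_a.
- zirconia: White zirconia ball, 40 mm in diameter, about 190 g, also against the tray's far wall; origin at its centre. It stays in the tray. The three balls lie in a row in any order, centres at least 60 mm apart.
- tray: Aluminium drain tray, fixed. Origin: centre of its underside, on the bench; x towards the far wall, y along the row of balls, z up. Inner faces of its 3 mm walls at x = +-78 and y = +-122 mm. Wall tops above the bench: far wall 40 mm, near (-x) wall 26 mm, side walls 26 mm, rising to 40 mm from x = 8 mm on.
- tray_drain (a point): Middle of the foot of the tray's far wall, on the tray's floor, 78 mm along +x from the tray's origin, 4 mm above the bench; axes as the tray's. The flat floor slopes 4 degrees down to this wall (9.5 mm above the bench at the tray's origin, 15 mm at the near wall), so a ball let go rolls back to it.
- jar_mouth (a point): Centre of the mouth of the empty steel grinding jar, level with its rim, 85 mm above the bench. Round, fixed: outside diameter 124 mm (131 mm at a dark collar), mouth 108 mm, inner floor 10 mm above the bench. z up. Jar and scoop rest stand one on each side of the tray; either may be on the left.
- scoop_pocket (a point): Where a seated ball's centre lies in the scoop, 20.6 mm above the pocket's flat underside. x points out of the open nose, z up, y across. Loose steel scoop, 180 mm long, about 120 g. Pocket: 3 mm plate with an 18 mm square hole that seats the ball; back wall 25 to 28 mm behind; side walls 50 mm apart inside, 56 mm outside, 25 mm high to x = +6 mm, 11.5 mm from there to the nose.
- scoop_nose (a point): Middle of the lower edge of the scoop's nose, 16 mm ahead of and 20.6 mm below scoop_pocket; same axes. Slid along the tray's floor, parallel to it and 1 to 2 mm above it, under a ball at the far wall, the plate lifts the ball over this edge into the hole. A seated ball stays in up to about 25 degrees of nose-down tilt; 45 degrees rolls it out over the nose.
- scoop_grip (a point): Middle of the scoop's blue plastic grip, a bar 14 mm wide across y, 16 mm thick, rising backwards at 27 degrees. It lies 108 mm behind (-x) and 34 mm above (+z) scoop_pocket, 54.8 mm above the pocket's underside; the bar runs 47 mm forward and 59 mm back along its slope from here. Axes as scoop_pocket. Pinch it across y from above.
- rest_seat (a point): Where scoop_pocket lies when the scoop lies on its rest, with the same axes; 28.6 mm above the bench. The rest is fixed: a white plate 205 x 74 mm, 8 mm thick, from 41 mm ahead (+x) of this point to 164 mm behind; the pocket stands flat on it, the handle lies in a steel wire cradle at its rear.
- rest_bar (a point): Middle of the cradle's cross-bar (8 mm thick, along y), 152 mm behind rest_seat and 72 mm above the bench; the rear of the scoop's grip lies on it between two upright wires, 28 mm apart clear, whose ends stand 22 mm above this point.
- jar_lid: Steel lid of the jar lying on the bench, 126 mm in diameter, 34 mm high with its knob; origin at the centre of its underside. Leave it.
- wash_bottle: White wash bottle with a teal cap and bent spout, 76 mm in diameter, about 200 mm high; origin at the centre of its underside. Leave it.
- spray_can: Dark spray can with an orange cap, 54 mm in diameter, 162 mm high; origin at the centre of its underside. Leave it.
- blower: Black rubber air blower with a blue nozzle, 150 mm long, 68 mm thick, lying on the bench; origin on the bench near the nozzle end of the bulb, x from nozzle to bulb. Leave it.
Things that resemble listed ones, but are neither listed nor needed, are in the scene too. Leave any blue or orange look-alike of the agate_b alone.

How it is judged (in metres and radians):
On the way, in this order (a step that is already met when the one before it is completed fails the run):
1. one agate ball is carried in the scoop's pocket, lifted clear of the tray (((distance between agate_a and scoop_pocket below 0.012 m and height (world z) of agate_a above 0.075 m) or (distance between agate_b and scoop_pocket below 0.012 m and height (world z) of agate_b above 0.075 m))), for 0.2 s.
2. that ball lies in the jar, the other agate ball not yet ((((horizontal distance between agate_a and jar_mouth below 0.054 m and height (world z) of agate_a below 0.08 m) and not (horizontal distance between agate_b and jar_mouth below 0.054 m and height (world z) of agate_b below 0.08 m)) or ((horizontal distance between agate_b and jar_mouth below 0.054 m and height (world z) of agate_b below 0.08 m) and not (horizontal distance between agate_a and jar_mouth below 0.054 m and height (world z) of agate_a below 0.08 m)))), for 0.2 s.
3. the other agate ball is carried in the scoop's pocket, lifted clear of the tray ((((horizontal distance between agate_a and jar_mouth below 0.054 m and height (world z) of agate_a below 0.08 m) and (distance between agate_b and scoop_pocket below 0.012 m and height (world z) of agate_b above 0.075 m)) or ((horizontal distance between agate_b and jar_mouth below 0.054 m and height (world z) of agate_b below 0.08 m) and (distance between agate_a and scoop_pocket below 0.012 m and height (world z) of agate_a above 0.075 m)))), for 0.2 s.
4. both agate balls lie in the jar (horizontal distance between each of agate_a, agate_b and jar_mouth below 0.054 m and height (world z) of each of agate_a, agate_b below 0.08 m), for 0.2 s.
At the end, for the whole second after the job is handed in: Both agate balls rest in the jar (within 54 mm of its axis, below the rim), the white ball in the tray, lid, bottle, can and blower within 30 mm of where they stood, and the scoop lies on its rest: pocket within 20 mm of its place, 0.12 rad of level, 0.15 rad of the rest's direction (all of step 4 and x of zirconia in the frame of tray between -0.078 and 0.078 m and y of zirconia in the frame of tray between -0.122 and 0.122 m and height (world z) of zirconia below 0.05 m and distance between scoop_pocket and rest_seat below 0.02 m and angle between scoop_pocket's own z axis and vertical below 0.12 rad and angle between the x axis of scoop_pocket and the x axis of rest_seat, either way round below 0.15 rad and horizontal distance between scoop_grip and rest_seat below 0.13 m and linear speed of each of agate_a, agate_b, zirconia below 0.05 m/s and distance of each of jar_lid, wash_bottle, spray_can, blower from where it was at the start of the episode below 0.03 m); the robot touches nothing.
It fails at once if the gripper or any other part of the robot touches a ball (contact force between any of the fingers, the arm and agate_a above 0.3 N or contact force between any of the fingers, the arm and agate_b above 0.3 N or contact force between any of the fingers, the arm and zirconia above 0.3 N).
It fails at once if an agate ball is dropped from high up or flung (faster than 2 m/s, a fall of 0.2 m) (linear speed of any of agate_a, agate_b above 2 m/s).
It fails at once if the white ball leaves the tray (not (x of zirconia in the frame of tray between -0.078 and 0.078 m and y of zirconia in the frame of tray between -0.122 and 0.122 m and height (world z) of zirconia below 0.05 m)).
It fails at once if the jar's lid, the wash bottle, the spray can or the blower is moved by more than 30 mm (distance of any of jar_lid, wash_bottle, spray_can, blower from where it was at the start of the episode above 0.03 m).
It also fails if it takes over 72 s, if anything falls off the work surface, if the arm or the gripper's body presses on something with over 40 N, if the wrist force passes 120 N, or if a joint passes its speed limit or range.

## Working session

There is one attempt and no reset: what is moved stays moved. The work goes in short steps, each a Python script; the robot and the scene stay as the last script left them, time stands still between calls to the robot, and variables do not carry over. Pictures are saved under pics/ and viewed, at most 10 in all, crops included, and the job is handed in when it is done.

```bash
mkdir -p pics; ls; python3 - <<'E'
from station import *
import cv2, numpy as np
for c in ["scene","side"]:
    im=get_image(c); cv2.imwrite(f"pics/{c}0.png",im[:,:,::-1])
    k=get_calibration(c); print(c,{a:np.round(v,3).tolist() for a,v in k.items()}, (-np.array(k["R"]).T@np.array(k["t"])).round())
    for n in ["agate_a","zirconia","tray","jar_mouth","scoop_pocket","scoop_grip","rest_seat","jar_lid","wash_bottle","spray_can","blower"]:
        try: print(n,[(round(d["score"],2),np.round(d["extent"]).astype(int).tolist()) for d in spot_in(n,c)][:5])
        except Exception as e: print(n,e)
print(get_calibration("wrist")); o=get_obs(); print(o)
try: print(grasp_offset)
except Exception as e: print(e)
E
```

```text
pics
scene {'fx': 433.299, 'fy': 433.299, 'cx': 319.085, 'cy': 243.783, 'R': [[0.54, 0.842, 0.012], [0.497, -0.307, -0.811], [-0.679, 0.444, -0.584]], 't': [-272.236, -192.589, 1410.844]} [1201. -456.  671.]
agate_a [(0.74, [378, 269, 16, 16]), (0.68, [205, 318, 73, 74]), (0.67, [353, 283, 17, 16]), (0.57, [413, 250, 17, 17]), (0.45, [394, 236, 17, 16])]
zirconia [(0.58, [332, 301, 16, 15]), (0.26, [288, 350, 75, 36])]
tray [(0.88, [336, 280, 129, 88])]
jar_mouth [(0.59, [420, 213, 47, 55]), (0.56, [206, 316, 72, 74])]
scoop_pocket [(0.72, [417, 212, 47, 60])]
scoop_grip [(0.83, [420, 212, 45, 55]), (0.28, [336, 281, 125, 92])]
rest_seat [(0.88, [417, 217, 62, 63]), (0.22, [418, 210, 46, 57])]
jar_lid [(0.79, [465, 288, 60, 39]), (0.22, [287, 350, 78, 37])]
wash_bottle [(0.58, [484, 198, 40, 80])]
spray_can [(0.56, [120, 333, 49, 88])]
blower [(0.9, [287, 350, 76, 36]), (0.74, [338, 281, 128, 84]), (0.42, [464, 288, 59, 38])]
side {'fx': 434.887, 'fy': 434.887, 'cx': 322.496, 'cy': 241.43, 'R': [[-0.732, -0.682, 0.018], [-0.527, 0.549, -0.649], [0.433, -0.484, -0.76]], 't': [399.687,
[... 1108 characters left out ...]
]])}
{'t': 1.2, 'joint_pos': array([-7.24906764e+01,  1.24265593e+01,  9.24406497e+01, -5.09574252e-04,
        7.51301429e+01, -6.42758334e+00]), 'qvel': array([-0.04987931,  0.05243036,  0.02075268, -0.02599902,  0.06091577,
        0.02367338]), 'effort': array([ 2.56030880e-04, -3.96895730e+01, -3.04250872e+01, -2.80579106e-04,
        8.24759845e-04, -2.76029866e-06]), 'tcp_pos': array([ 253.6169093 , -571.25700797,  231.31325571]), 'ee_rot': array([1.79997424e+02, 7.85863270e-04, 2.39370376e+01]), 'wrist_force': array([-0.38570844, -0.60943799, -0.28682588]), 'moment': array([-0.02308255,  0.03541741, -0.01003016]), 'grip_force': 0.0, 'grip_width': 85.23328954826269}
18.700000000000003
```

View pics/scene0.png

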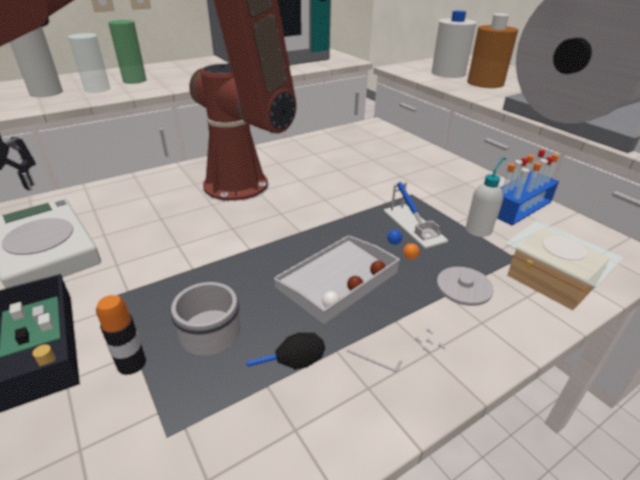

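View pics/side0.png

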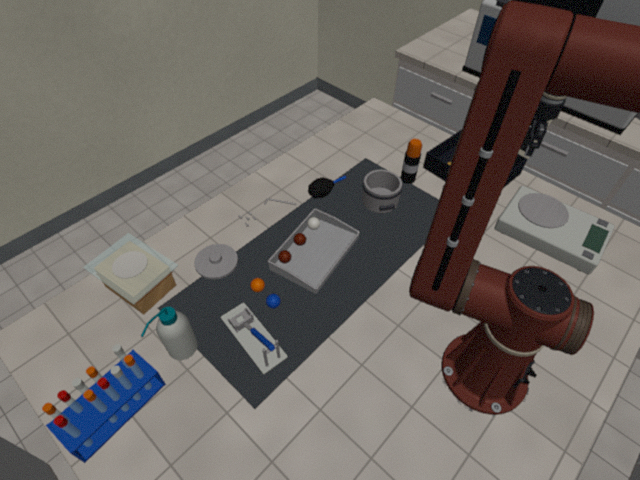

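Scene view: the red-brown agates are at (378,269) and (355,283), and the white ball is at (331,299), all in the tray. The jar is at (206,318). The scoop on its rest is at (417,215), with the grip towards the robot. The blue ball (394,236) and orange ball (412,251) on the mat between tray and rest are look-alikes, so I'll leave them. The side view agrees: agates at (285,256) and (299,239), white at (313,223).

```bash
cat > h.py <<'E'
from station import *
import numpy as np, cv2
from scipy.spatial.transform import Rotation as Ro
def cam(c):
    k=get_calibration(c)
    if c!="wrist": return k,np.array(k["R"]),np.array(k["t"]).ravel()
    o=get_obs(); T=np.eye(4); T[:3,:3]=Ro.from_euler("xyz",o["ee_rot"],degrees=True).as_matrix(); T[:3,3]=o["tcp_pos"]
    M=np.linalg.inv(T@np.array(k["mount"])); return k,M[:3,:3],M[:3,3]
def onz(C,uv,z):
    k,R,t=C; d=R.T@np.array([(uv[0]-k["cx"])/k["fx"],(uv[1]-k["cy"])/k["fy"],1]); c=-R.T@t
    return c+d*(z-c[2])/d[2]
def proj(C,X):
    k,R,t=C; p=np.atleast_2d(X)@R.T+t
    return p[:,:2]/p[:,2:]*k["fx"]+[k["cx"],k["cy"]]
def rpy(R): return Ro.from_matrix(R).as_euler("xyz",degrees=True)
E
python3 - <<'E'
from h import *
S,D=cam("scene"),cam("side")
for n,a,b,z in [("ag1",(378,269),(285,256),25),("ag2",(355,283),(299,239),25),("white",(331,299),(313,223),25),
 ("blue",(394.5,236.5),(273.5,300),20),("orange",(412,251),(258,285),20),("pocket",(427,231),(240,318),25),("griprear",(404,188),(268,347),80),("bar",(396,195),(272,352),72),
 ("jar",(205,302),(383,184),85),("lid",(465,287),(217,262),10),("restc",(417,224),(253,337),6),("tray",(337,274),(315,250),15)]:
    print(n,onz(S,a,z).round(),onz(D,b,z).round())
E
```

```text
ag1 [609.  99.  25.] [607.  97.  25.]
ag2 [621.  22.  25.] [624.  22.  25.]
white [636. -54.  25.] [639. -55.  25.]
blue [521. 226.  20.] [522. 223.  20.]
orange [593. 222.  20.] [590. 219.  20.]
pocket [552. 312.  25.] [542. 323.  25.]
griprear [411. 347.  80.] [404. 345.  80.]
bar [420. 311.  72.] [391. 345.  72.]
jar [ 566. -304.   85.] [ 557. -296.   85.]
lid [753. 241.  10.] [744. 244.  10.]
restc [492. 336.   6.] [485. 331.   6.]
tray [563.  13.  15.] [565.  14.  15.]
```

```bash
cat >> h.py <<'E'
def Rs(yaw,nd):  # scoop rotation: yaw (deg), nose-down tilt nd (deg)
    return Ro.from_euler("ZY",[yaw,nd],degrees=True).as_matrix()
E
python3 - <<'E'
from h import *
S,D=cam("scene"),cam("side")
print("can",onz(S,(113,305),162),onz(D,(414,145),162),"blower",onz(S,(300,350),30),onz(D,(320,190),30))
def chk(name,p,yaw,nd,flip,g):
    # g: tilt of tool rel. to scoop; tool at grip
    R=Rs(yaw,nd); gp=np.array(p)+R@[-108,0,34]
    T=R@Ro.from_euler("Y",g,degrees=True).as_matrix()@Ro.from_euler("x",180,degrees=True).as_matrix()@(np.diag([-1,-1,1]) if flip else np.eye(3))
    tcp=gp+T@[0,0,grasp_offset]
    s=solve_ik(tcp,rpy(T)); return None if s is None else np.round(s).astype(int).tolist()
for flip in (0,1):
  for g in (0,-15,-25):
    print("flip",flip,"g",g)
    print(" rest",chk("r",(547,317,28.6),-11,0,flip,g), chk("r",(547,317,128.6),-11,0,flip,g))
    for n,p in (("ag1",(609,98)),("ag2",(621,22))): print(" ",n,chk(n,p+(25,),10.4,4,flip,g),chk(n,p+(150,),10.4,0,flip,g))
    for y in (-40,-28,-10,10,30): print(" jar",y,[chk("j",(560,-300,125),y,nd,flip,g) for nd in (0,30,50,58)])
E
```

```text
can [ 575.45702887 -456.14485194  162.        ] [ 554.22163718 -440.87398144  162.        ] blower [ 725.49513128 -184.8664356    30.        ] [ 723.86507403 -177.49812824   30.        ]
flip 0 g 0
 rest [30, 18, 109, 0, 54, 131] [30, 9, 106, 0, 65, 131]
  ag1 [1, 15, 112, -1, 57, 81] [1, 2, 111, 0, 66, 81]
  ag2 [-7, 15, 111, -1, 57, 74] [-8, 3, 111, 0, 67, 72]
 jar -40 [[-33, 7, 110, 0, 64, 97], [-35, 25, 85, 3, 100, 95], [-36, 40, 68, 4, 122, 95], [-36, 46, 61, 5, 131, 95]]
 jar -28 [[-36, 6, 110, 0, 64, 82], [-34, 25, 85, -3, 100, 84], [-33, 40, 67, -5, 122, 84], [-33, 47, 60, -5, 131, 84]]
 jar -10 [[-39, 7, 109, 0, 64, 61], [-32, 25, 85, -11, 98, 69], [-29, 40, 68, -17, 119, 69], [-28, 46, 62, -20, 127, 68]]
 jar 10 [[-42, 9, 106, 0, 64, 38], [-31, 24, 87, -19, 93, 52], [-25, 37, 73, -29, 112, 54], [-24, 42, 67, -33, 119, 53]]
 jar 30 [[-44, 13, 102, 0, 65, 16], [-29, 22, 89, -26, 86, 36], [-22, 33, 79, -38, 101, 42], [-20, 37, 75, -43, 108, 42]]
flip 0 g -15
 rest None [36, 5, 113, -14, 53, 144]
  ag1 [0, 7, 122, 3, 40, 77] [-1, -7, 121, 4, 51, 77]
  ag2 [-10, 8, 121, 6, 41, 6
[... 2993 characters left out ...]
-26, 47, -23]
  ag1 [-1, 3, 128, 9, 28, -109] [-2, -12, 128, 8, 40, -107]
  ag2 [-12, 4, 127, 16, 30, -125] [-13, -11, 127, 15, 42, -122]
 jar -40 [[-31, -6, 125, -6, 36, -77], [-34, 10, 100, 1, 75, -84], [-35, 25, 82, 2, 98, -85], [-35, 31, 74, 3, 107, -85]]
 jar -28 [[-38, -7, 126, 7, 36, -105], [-35, 10, 100, -1, 75, -97], [-34, 25, 82, -2, 98, -96], [-33, 32, 74, -3, 107, -95]]
 jar -10 [[-47, -5, 124, 22, 42, -142], [-37, 10, 100, -2, 74, -116], [-32, 25, 82, -9, 97, -111], [-30, 31, 75, -11, 105, -110]]
 jar 10 [None, [-38, 11, 99, -4, 74, -137], [-30, 23, 84, -16, 92, -128], [-28, 29, 78, -20, 100, -126]]
 jar 30 [None, None, [-29, 21, 87, -21, 86, -144], [-25, 25, 82, -27, 92, -141]]
```

```bash
cat > v.py <<'E'
from h import *
import pickle
out={}
for n,p,y,names in [("jar",(562,-302),-28,["jar_mouth"]),("tray",(565,13),10,["tray","agate_a","zirconia"]),("rest",(485,330),-11,["rest_seat","scoop_pocket","scoop_grip"])]:
    a=np.radians(y); goto([p[0]+46*np.cos(a),p[1]+46*np.sin(a),250],[180,0,y])
    C=cam("wrist"); im=get_image("wrist"); cv2.imwrite(f"pics/w_{n}.png",im[:,:,::-1]); out[n]=dict(C=C,im=im)
    for q in names:
        r=regions_of(q,"wrist"); out[n][q]=r
        for d in r[:5]: print(n,q,round(d["score"],2),np.round(d["extent"]).astype(int).tolist())
    print(get_obs()["t"])
pickle.dump(out,open("v.pkl","wb"))
E
python3 v.py; python3 -c "
import cv2,numpy as np
a=[cv2.imread(f'pics/w_{n}.png') for n in ('tray','rest','jar')]
cv2.imwrite('pics/wt.png',a[0]);cv2.imwrite('pics/wr.png',a[1])"
```

```text
jar jar_mouth 0.7 [320, 252, 145, 140]
2.875
tray tray 0.57 [315, 244, 270, 156]
tray agate_a 0.92 [125, 188, 48, 37]
tray agate_a 0.87 [318, 195, 37, 40]
tray agate_a 0.83 [118, 250, 46, 38]
tray agate_a 0.77 [239, 197, 41, 36]
tray zirconia 0.85 [394, 192, 40, 47]
4.375
rest rest_seat 0.6 [314, 249, 78, 218]
rest scoop_pocket 0.85 [313, 265, 59, 196]
rest scoop_grip 0.66 [314, 261, 55, 192]
5.7583
```

View pics/w_tray.png

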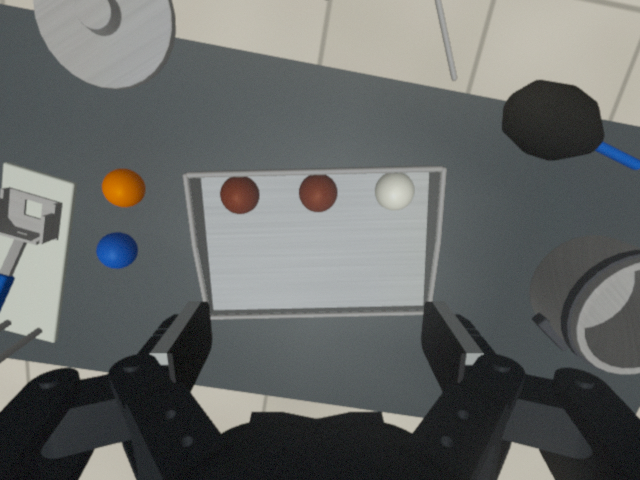

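View pics/w_rest.png

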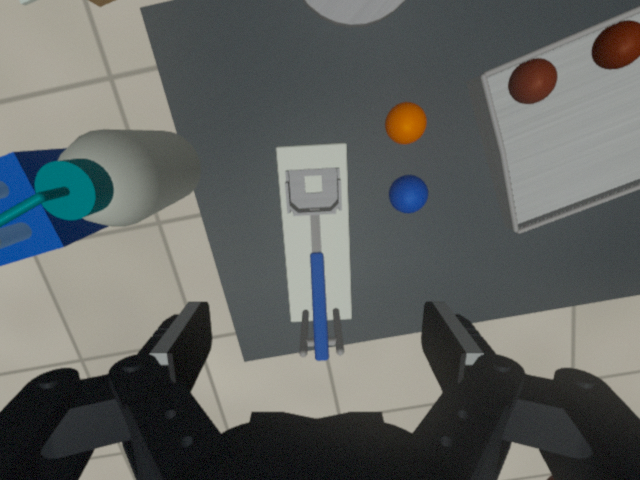

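Wrist tray view: agates are at (239,195) and (318,193), white at (395,191). The orange ball (124,188) and blue ball (117,250) lie outside the tray and are the wrong colour. Wrist rest view: the plate corners are near (277,148), (347,144), (352,319) and (291,322), with the scoop's hole at (313,184) and the grip from (317,254) to (321,359). Next I fit the poses.

```bash
cat > fit.py <<'E'
from h import *
import pickle
from scipy.optimize import least_squares
o=pickle.load(open("v.pkl","rb"))
def fit(C,P,uv,x0,solve_yaw=True):
    P=np.array(P,float); uv=np.array(uv,float)
    def W(x): 
        c,s=np.cos(x[2]),np.sin(x[2]); return np.c_[x[0]+c*P[:,0]-s*P[:,1],x[1]+s*P[:,0]+c*P[:,1],P[:,2]]
    r=least_squares(lambda x:(proj(C,W(x))-uv).ravel(),x0,x_scale=[1,1,.01],loss="soft_l1")
    print("  pose",r.x[:2].round(1),np.degrees(r.x[2]).round(2),"res",(proj(C,W(r.x))-uv).round(1).tolist()); return r.x
C=o["tray"]["C"]
print("tray"); t=fit(C,[(81,125,40),(81,-125,40),(-81,125,26),(-81,-125,26)],[(184,174),(446,168),(211,318),(434,313)],[565,13,.18])
for n,d in [("ag",x) for x in o["tray"]["agate_a"]]+[("zir",x) for x in o["tray"]["zirconia"]]:
    m=cv2.moments(d["region"].astype(np.uint8)); uv=(m["m10"]/m["m00"],m["m01"]/m["m00"]); X=onz(C,uv,25.4)
    c,s=np.cos(t[2]),np.sin(t[2]); q=X[:2]-t[:2]; print(n,np.round(uv),X.round(1),"in tray",round(c*q[0]+s*q[1],1),round(-s*q[0]+c*q[1],1))
C=o["rest"]["C"]
print("rest"); r=fit(C,[(41,37,8),(41,-37,8),(-164,-37,8),(-164,37,8)],[(277,148),(347,144),(352,319),(291,322)],[547,317,-.19])
H=onz(C,(313.5,184),11); A=onz(C,(317,254),54.8+8-47*.454+9);B=onz(C,(321,357),54.8+8+59*.454+7)
print("scoop hole",H.round(1),"grip ends",A.round(1),B.round(1),"yaw",np.degrees(np.arctan2(*(H-B)[[1,0]])))
C=o["jar"]["C"]; 
d=o["jar"]["jar_mouth"][0]; reg=d["region"].astype(np.uint8)
im=o["jar"]["im"][:,:,::-1].copy(); 
a=np.linspace(0,2*np.pi,60); c=onz(C,(320,250),85); print("jar0",c)
pickle.dump(dict(t=t,r=r),open("p.pkl","wb"))
J=np.array([562,-302,85.])
cv2.polylines(im,[proj(C,J+54*np.c_[np.cos(a),np.sin(a),0*a]).astype(int)],True,(0,255,0))
cv2.imwrite("pics/jarov.png",im[120:400,160:480])
C=o["rest"]["C"]; im=o["rest"]["im"][:,:,::-1]
cv2.imwrite("pics/restcrop.png",cv2.resize(im[130:370,255:375],None,fx=2.5,fy=2.5,interpolation=cv2.INTER_CUBIC))
E
python3 fit.py
python3 -c "
import cv2,numpy as np
a=cv2.imread('pics/jarov.png');a=cv2.resize(a,None,fx=1.5,fy=1.5);b=cv2.imread('pics/restcrop.png');c=np.zeros((600,480+300,3),np.uint8);c[:420,:480]=a;c[:,480:]=b;cv2.imwrite('pics/combo.png',c)"
```

```text
tray
  pose [565.1   8.3] 11.5 res [[4.4, 1.5], [-0.3, 0.2], [0.2, -1.1], [-3.4, -1.6]]
ag [124. 187.] [593.8 216.2  25.4] in tray 69.6 198.0
ag [318. 192.] [622.5  19.3  25.4] in tray 58.5 -0.7
ag [117. 249.] [524.6 222.   25.4] in tray 3.0 217.4
ag [239. 194.] [607.1  98.6  25.4] in tray 59.2 80.1
zir [394. 191.] [637.9 -57.8  25.4] in tray 58.2 -79.3
rest
  pose [547.6 318.4] -8.02 res [[-0.7, -0.5], [0.6, -0.4], [0.3, 0.8], [-0.2, 0.7]]
scoop hole [549.2 318.7  11. ] grip ends [484.9 327.5  50.5] [397.6 340.7  96.6] yaw -8.274871449040852
jar0 [ 573.29539652 -314.04352278   85.        ]
```

View pics/combo.png

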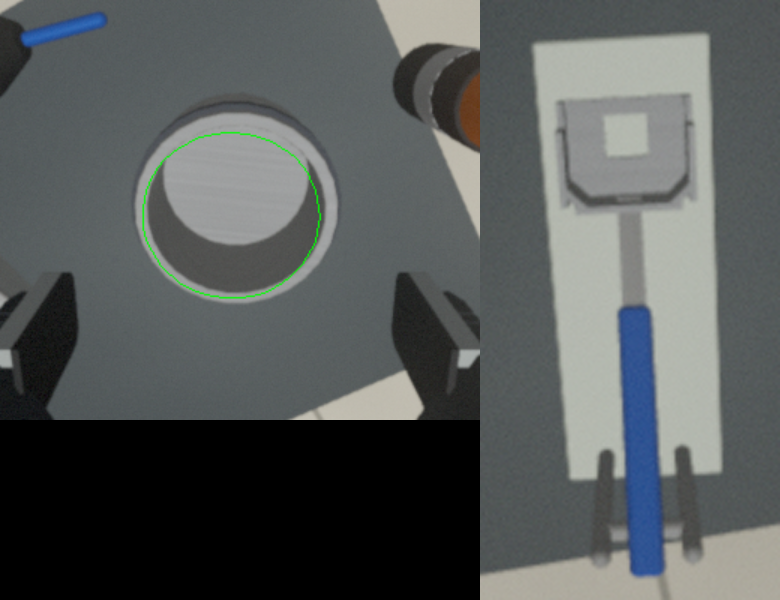

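The rest fit agrees with the scoop fit (yaw about -8°). The rim in the jar crop puts the mouth at about (564,-307). Grasping now.

```bash
cat >> h.py <<'E'
SP=np.array([548.6,318.6,28.6]); SY=-8.2      # scoop at rest
def tool(p,yaw,nd):
    R=Rs(yaw,nd); T=R@Ro.from_euler("x",180,degrees=True).as_matrix()
    return np.array(p)+R@[-108,0,34]+T@[0,0,grasp_offset], rpy(T)
def sc(p,yaw,nd=0,speed=150):
    a,b=tool(p,yaw,nd); move_l(a.tolist(),b.tolist(),speed)
TP=np.array([565.,8.5]); TY=11.2; JAR=np.array([564,-306.6])
def tw(x,y,z):
    c,s=np.cos(np.radians(TY)),np.sin(np.radians(TY)); return np.array([TP[0]+c*x-s*y,TP[1]+s*x+c*y,z])
E
python3 - <<'E'
from h import *
a,b=tool(SP+[0,0,70],SY,0); goto(a.tolist(),b.tolist())
sc(SP,SY,0,100)
grip(4,90); o=get_obs(); print(o["grip_width"],o["grip_force"],o["wrist_force"].round(1))
sc(SP+[0,0,60],SY,0,120); wait(.2)
o=get_obs(); print(o["t"],o["grip_width"],o["wrist_force"].round(2),o["moment"].round(3))
C=cam("wrist"); im=get_image("wrist")[:,:,::-1].copy()
P=SP+[0,0,60]; R=Rs(SY,0)
pts=[[0,0,0],[16,28,-20.6],[16,-28,-20.6],[-28,28,-20.6],[-28,-28,-20.6]]+[[a,b,-17.6] for a,b in((9,9),(9,-9),(-9,-9),(-9,9))]
uv=proj(C,[P+R@np.array(q) for q in pts]); print(uv.round(1).tolist())
for u in uv: cv2.circle(im,tuple(u.astype(int)),2,(0,255,0),-1)
cv2.imwrite("pics/held.png",im)
E
```

```text
12.689264193215356 87.6131522655487 [-0.5 -0.2  1.5]
8.8083 13.043326568399351 [-0.26  0.44 -1.25] [-0.032  0.045  0.011]
[[311.9, 35.1], [247.3, 5.3], [377.2, 5.3], [252.6, 113.3], [372.6, 113.3], [291.3, 21.7], [333.3, 21.7], [332.7, 67.7], [292.1, 67.7]]
```

View pics/held.png

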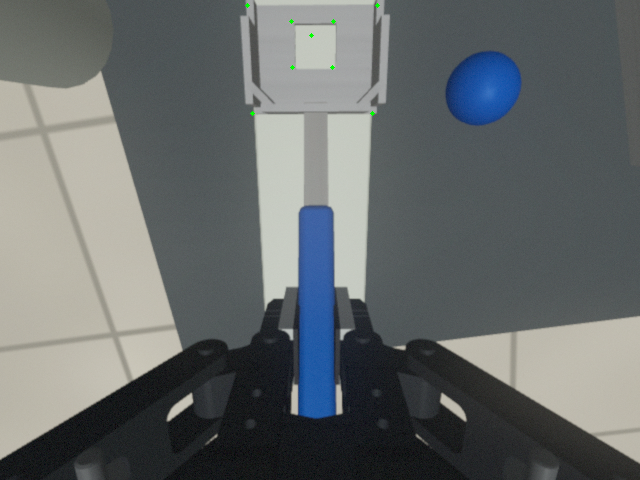

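The scoop is held straight: hole seen at (316,46), predicted (312,45), so it's about 1.5 mm to the scoop's -y side, which I'll correct for. The white plate and the blue look-alike ball (483,88) are below. Scooping the middle agate.

```bash
cat >> h.py <<'E'
BAL={"mid":-0.7,"left":80.1}
def fz(x,gap=1.5): return 4+(78-x)*.0699+(20.6+gap)
def scoop(y,xe=58.8):
    y=y+1.2
    a,b=tool(tw(-15,y,125),TY,4); goto(a.tolist(),b.tolist())
    sc(tw(2,y,fz(2)+30),TY,4,200); sc(tw(4,y,fz(4)),TY,4,80)
    print("down",get_obs()["wrist_force"].round(1))
    sc(tw(50,y,fz(50)),TY,4,70); print("slide",get_obs()["wrist_force"].round(1))
    sc(tw(xe,y,fz(xe)),TY,4,30); print("end",get_obs()["wrist_force"].round(1))
    wait(.2); sc(tw(xe-2,y,fz(xe)+8),TY,2,40); sc(tw(xe-6,y,110),TY,0,120); wait(.25)
    o=get_obs(); print(o["t"],"lift",o["wrist_force"].round(2))
E
python3 - <<'E'
from h import *
a,b=tool(SP+[0,0,100],SY,0)
scoop(BAL["mid"])
im=get_image("wrist"); cv2.imwrite("pics/s1.png",im[:,:,::-1])
E
```

```text
down [-0.1 -0.3 -1. ]
slide [-0.8  0.3 -2.9]
end [-0.8 -0.5 -1.1]
13.8917 lift [ 0.95  0.38 -2.35]
```

View pics/s1.png

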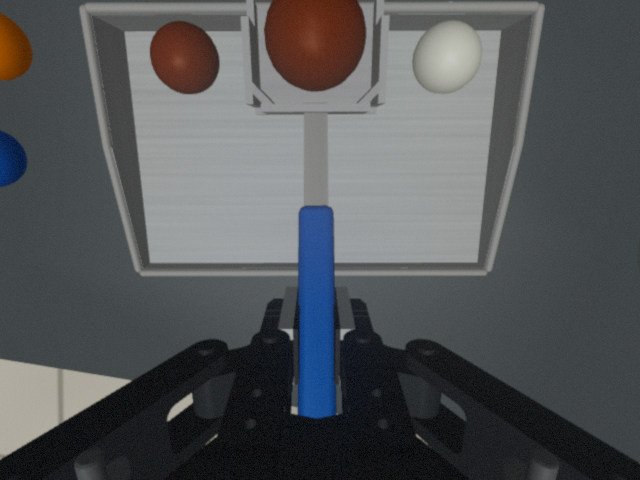

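The agate is seated in the pocket at (315,40). The other agate (185,57) and the white ball (447,57) are undisturbed. On to the jar.

```bash
cat >> h.py <<'E'
JY=-20
def tip():
    u=np.array([np.cos(np.radians(JY)),np.sin(np.radians(JY)),0]); J=np.r_[JAR,0]
    def nose(off,z,nd,v): sc(J+u*off+[0,0,z]-Rs(JY,nd)@[16,0,-20.6],JY,nd,v)
    nose(-20,115,0,180); nose(-20,98,15,60)
    for nd,v in ((27,60),(37,40),(46,40),(54,40)): nose(-20,97,nd,v)
    wait(.4); return nose
E
python3 - <<'E'
from h import *
n=tip(); print(get_obs()["t"],get_obs()["wrist_force"].round(2))
n(-20,125,15,120)
im=get_image("wrist"); cv2.imwrite("pics/t1.png",im[:,:,::-1]); o=get_obs(); print(o["t"],o["wrist_force"].round(2))
E
```

```text
19.025 [ 0.15 -0.27 -1.17]
19.9083 [-0.29 -0.65 -1.51]
```

View pics/t1.png

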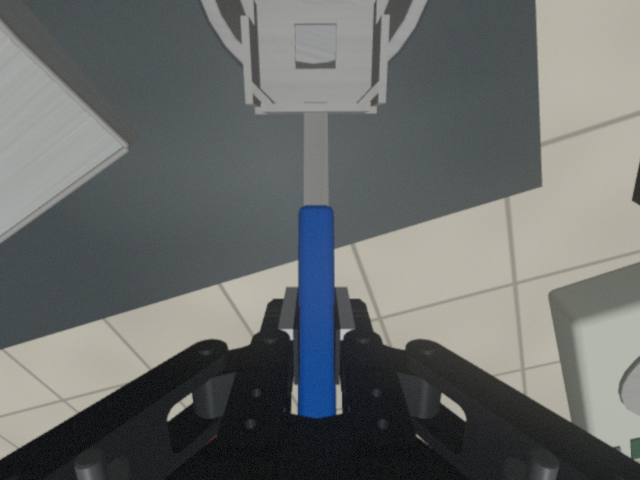

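The scoop is empty and the jar's rim shows round it. Now the second agate; I check the scene camera for a stray ball on the way.

```bash
python3 - <<'E'
from h import *
a,b=tool(tw(-15,BAL["left"],135),TY,4); goto(a.tolist(),b.tolist())
im=get_image("wrist"); C=cam("wrist")
for d in spot_in("agate_a","wrist"): X=onz(C,d["extent"][:2],25.4); c=im[int(d["extent"][1]),int(d["extent"][0])]; print(round(d["score"],2),X.round(1),c)
get_image("scene")
print([(round(d["score"],2),np.round(d["extent"]).astype(int).tolist()) for d in spot_in("agate_a","scene")])
scoop(BAL["left"])
im=get_image("wrist"); cv2.imwrite("pics/s2.png",im[:,:,::-1])
E
```

```text
0.86 [522.4 222.   25.4] [ 30  85 163]
[(0.63, [412, 249, 15, 17]), (0.53, [394, 238, 16, 18]), (0.49, [377, 266, 13, 15])]
down [-0.2 -0.6 -0.8]
slide [ 0.  -0.3 -2.1]
end [-0.5  0.3 -2.6]
25.325 lift [ 0.16  0.32 -2.37]
```

View pics/s2.png

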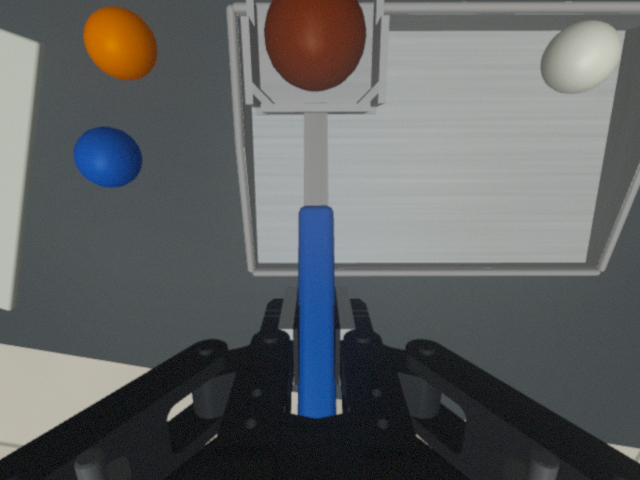

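The second agate is seated at (315,38), the white ball is still at the far wall (580,57), and the scene camera found no stray ball. Tipping it in, then checking the jar.

```bash
python3 - <<'E'
from h import *
n=tip(); n(-20,135,10,120)
u=np.array([np.cos(np.radians(JY)),np.sin(np.radians(JY)),0])
a,b=tool(np.r_[JAR,250]-u*30,JY,0); 
n(-140,230,0,250)
im=get_image("wrist"); cv2.imwrite("pics/t2.png",im[:,:,::-1])
print("wrist",[(round(d["score"],2),np.round(d["extent"]).astype(int).tolist()) for d in spot_in("agate_a","wrist")], get_obs()["t"])
E
```

```text
wrist [] 32.6167
```

View pics/t2.png

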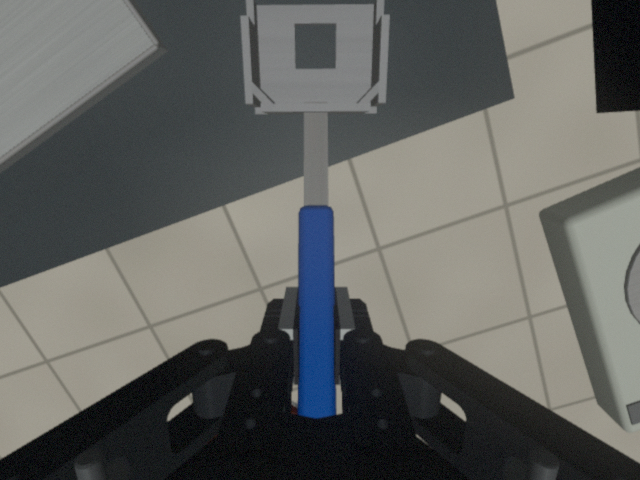

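The scoop is empty, but the jar is out of this view; I'll check it once the hand is empty. Laying the scoop back first.

```bash
python3 - <<'E'
from h import *
a,b=tool(SP+[0,0,110],SY,0); goto(a.tolist(),b.tolist())
sc(SP+[0,0,25],SY,0,150); sc(SP+[0,0,.5],SY,0,40); print(get_obs()["wrist_force"].round(1))
grip(60); o=get_obs(); print(o["wrist_force"].round(1),o["grip_width"])
sc(SP+[0,0,110],SY,0,120)
ar=np.radians(-11); goto([485+46*np.cos(ar),330+46*np.sin(ar),250],[180,0,-11])
C=cam("wrist"); im=get_image("wrist"); import pickle
o=pickle.load(open("v.pkl","rb"))["rest"]["im"]
d=cv2.absdiff(im,o)[130:370,255:375].max(2); print("diff vs start: px>40:",(d>40).sum())
t=o[155:225,275:355]; r=cv2.matchTemplate(im,t,cv2.TM_CCOEFF_NORMED); print("pocket shift",np.array(cv2.minMaxLoc(r)[3])-[275,155],r.max())
t=o[250:362,308:334]; r=cv2.matchTemplate(im,t,cv2.TM_CCOEFF_NORMED); print("grip shift",np.array(cv2.minMaxLoc(r)[3])-[308,250],r.max())
y=np.radians(-28); goto([562+46*np.cos(y),-302+46*np.sin(y),250],[180,0,-28])
C=cam("wrist"); im=get_image("wrist"); cv2.imwrite("pics/jarend.png",im[:,:,::-1])
for d in spot_in("agate_a","wrist"): 
    X=onz(C,d["extent"][:2],30); print(round(d["score"],2),np.round(d["extent"]),X.round(),"from axis",np.hypot(*(X[:2]-JAR)).round(1),im[int(d["extent"][1]),int(d["extent"][0])])
o=pickle.load(open("v.pkl","rb"))["jar"]["im"]; m=((im[...,0].astype(int)-im[...,2])>40)&(cv2.absdiff(im,o).max(2)>30)
nn,_,st,ce=cv2.connectedComponentsWithStats(m.astype(np.uint8)); print([(s[4],ce[i].round()) for i,s in enumerate(st) if i and s[4]>60])
print(get_obs()["t"])
E
```

```text
[-1.5  0.5  0.7]
[ 0.  -0.2  0.4] 59.744888110554236
diff vs start: px>40: 929
pocket shift [ 0 -2] 0.9785558
grip shift [ 1 -2] 0.9881481
0.95 [315. 221.  39.  30.] [ 589. -314.   30.] from axis 25.6 [132  76  53]
0.72 [330. 270.  37.  33.] [ 532. -303.   30.] from axis 32.0 [118  65  45]
[(np.int32(372), array([551., 203.])), (np.int32(145), array([511., 197.])), (np.int32(86), array([606., 189.])), (np.int32(113), array([626., 195.])), (np.int32(765), array([315., 217.])), (np.int32(791), array([331., 273.]))]
40.7917
```

Both agates are in the jar (26 and 32 mm from its axis) and the scoop is back within about 2 mm. I check the bystanders and the white ball against their starting boxes, then hand in.

```bash
python3 - <<'E'
from h import *
im=get_image("scene"); o=cv2.imread("pics/scene0.png")[:,:,::-1]
for n,b in {"spray_can":(95,290,50,85),"wash_bottle":(464,172,42,66),"jar_lid":(435,267,60,36),"blower":(246,330,82,40),"zirconia":(321,289,20,20)}.items():
    x,y,w,h=b; r=cv2.matchTemplate(np.ascontiguousarray(im),np.ascontiguousarray(o[y:y+h,x:x+w]),cv2.TM_CCOEFF_NORMED); print(n,np.array(cv2.minMaxLoc(r)[3])-[x,y],r.max().round(2))
im=get_image("wrist"); o=cv2.imread("pics/w_jar.png")[:,:,::-1]; print("wrist can diff",[((a[100:300,440:,0].astype(int)-a[100:300,440:,2])>60).nonzero()[1].mean()+440 for a in (im,o)],)
E
```

```text
spray_can [0 0] 1.0
wash_bottle [0 0] 1.0
jar_lid [0 0] 1.0
blower [0 0] 1.0
zirconia [0 0] 1.0
wrist can diff [np.float64(531.1867412140575), np.float64(528.3535679690023)]
```

```bash
python3 -c "
from station import *
print(sign_off())"
```

```text
the job is handed in; nothing more can be done
None
```

I handed the job in at about 41 s of the 72 s: both agates are in the jar, the white ball is still in the tray, the scoop is back on its rest within about 2 mm, and the lid, bottle, can and blower haven't moved; the hand-in returned no verdict.

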